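# Close and bolt the carver's tool chest

### The job

Lower the lid of the wooden tool chest gently all the way down, holding it so that it does not slam. Once it is shut, push the bolt on the lid fully home into its keeper until it clicks and stays. Do not knock the lamp that hangs over the chest, and leave the other things on the bench where they are.

Things in the scene. Friction and masses are not known exactly. Their poses are not given: they have to be found in the camera images.
- chest: wooden tool chest, fixed to the bench, 200 (x) x 300 (y) x 80 mm high without its lid, walls 10 mm. Origin: centre of its underside. x points from the hinged side (near right, seen from the robot) to the free side (far left), turned 0.75 to 1.25 rad to the left of straight ahead; y points near left, z up. The lid's bolt goes towards -y
- keeper (a point): centre of the opening in the steel keeper loop that takes the bolt: 36 x 12 mm, its top 122 mm above the bench, on the outside of the chest's -y end wall (far right), near the free side
- lid (a joint): angle of the hinged lid in rad: 0 = closed flat on the chest, grows as its free edge rises; starts at 0.72 to 0.90. Wooden board 200 x 300 x 12 mm, about 0.5 kg in all. The stiff hinge holds it where it is left above about 0.7 rad; lower than about 0.6 rad it falls by its own weight and slams unless it is held
- lid_hinge (a point): middle of the hinge line, on the chest's near-right rim, 80.5 mm above the bench; the line runs along the chest's y. The point's axes turn with the lid and are the lid's frame: x along the lid's underside to its free edge, y along the hinge (chest's y), z towards the outer face, which is at z = 12 mm
- lid_pull (a point): middle of the pull on the lid's outer face: a round dark-steel bar, 12 mm thick, running 90 mm along y between two posts as thick, its axis 45 mm above the outer face. In the lid's frame (see lid_hinge) at x 150, y 50, z 57 mm
- bolt (a joint): travel of the sliding bolt on the lid in m: 0 = drawn back, 0.036 = fully home at its stop; grows towards the keeper, the lid's -y. Starts at 0 to 0.010. Friction about 0.8 N; from 21 mm a sprung ball resists with about 4 N, and past about 31 mm this detent pulls the bolt to its stop and keeps it there
- bolt_knob (a point): top centre of the bolt's upright steel knob: stem 12 mm, head 16 mm over the top 12 mm, top 46 mm above the lid's outer face. Bolt drawn back: x 165, y -75, z 58 mm in the lid's frame; it slides to y -111. The 10 mm rod below it lies along y in two guides, 8 mm long and 17 mm high over the outer face, at y -55 and -135
- lamp: bar lamp fixed to the bench: level bar 40 (x) x 520 (y) x 30 mm, underside 280 mm up, on 16 mm posts with 60 mm feet 245 mm to either side. Origin on the bench under its middle, axes as the chest's, 90 mm beyond the chest's middle. It leaves no room for an upright gripper over the closed pull or the bolt: come from the hinge side, tool tilted about 40 degrees
- mallet: wooden carving mallet lying flat: head 60 mm diameter x 90 mm, handle 24 mm thick; origin under the middle of its length, handle to its -x
- figure: small turned wooden figure standing upright, 56 mm wide, 120 mm tall; origin at the centre of its foot
- sharpening_stone: grey sharpening stone on a dark wooden base, 150 x 55 x 30 mm, lying near the chest's hinge side; origin at the centre of its underside
- offcut: offcut of pale wood, 90 x 60 x 45 mm; origin at the centre of its underside
- glue_bottle: white glue bottle standing upright, 56 mm diameter, 150 mm tall; origin at the centre of its foot
- brush_pot: white pot of brushes, 80 mm diameter, 195 mm tall with the brushes; origin at the centre of its foot
- gouge: carving gouge with a wooden handle lying flat, 220 mm long, along its x axis, handle to its -x

How it is judged:
By the outcome, as a careful person would: the job done as asked, in the order asked, and still so for the second after the job is handed in, with the robot touching nothing.
It also fails if it takes over 48 s, if anything falls off the work surface, if the arm or the gripper's body presses on something with over 40 N, if the wrist force passes 120 N, or if a joint passes its speed limit or range.

### The arm

A 6-joint arm with a two-finger parallel gripper is mounted at the origin on the work surface. World frame = base frame: x ahead of the robot, y to its left, z up, the work surface at z = 0. Lengths are in m, angles in rad, forces in N, time in s.
With the tool pointing down it reaches from about 0.3 to 0.825 m from the base axis. Payload 5.4 kg.
Tool frame: the origin (TCP) lies on the centre line of the jaws, within the pads' length; the fingertips stand 25 mm ahead of it and the grasp point (between the pads) lies 6 mm ahead of it; y points along the fingers, x is the direction in which the jaws open and shut, and the axes are right-handed (so a half turn about y gives the same grasp; the last joint's range is limited). The gripper opens to 92 mm and grips with 3 to 60 N. Pads are 20 mm wide; open, the fingers measure 128 mm over their backs; the gripper's body (75 mm by 189 mm) begins 69 mm behind the grasp point.
Start: joints at [-1.364, 0.158, 1.597, -0, 1.386, -0.21], TCP at [0.233, -0.526, 0.24] pointing down, gripper open.
Joint ranges: [-2.91, 2.91], [-0.94, 2.29], [0.18, 2.7], [-1.29, 4.43], [0.17, 2.64], [-3, 3]. Speed limits (rad/s): [2.57, 2.57, 3.14, 3.14, 3.14, 3.14].

### API

Orientations are given as a rotation vector (axis times angle).
In Python, from plant import bot gives the robot as it stands. Calls block until the motion is done:
- bot.move_to(position, orientation): joint-space move of the TCP to a pose.
- bot.move_straight(position, rate=0.15, attitude=None, stop_force=None): straight line of the TCP; attitude=None keeps the orientation; rate is the mean speed in m/s. With stop_force (N) it stops when the force on the tool has changed by that much, and returns True; else False.
- bot.goto_joints(angles): joint-space move.
- bot.gripper_open() and bot.close_gripper(newtons=None): open the fingers fully, or close them until they stop; newtons is the grip in N (None keeps the last).
- bot.pause(seconds).
- bot.ik(position, orientation): joint angles nearest the present ones, or None.
- bot.snapshot(name): name is "side" or "top"; returns a dict with "color" (480x640x3 uint8, red, green, blue), "K" (3x3 intrinsics, pixels), "distortion" ([k1, k2, p1, p2, k3] as OpenCV has them; the pictures are not rectified), "pose" (4x4, takes a point from camera to world coordinates). Camera axes: x right, y down, z forward; pixel columns grow to the right and rows downward; lengths in m; the calibration is good to about 2 mm. A picture is of the moment at which its call begins. There is no depth.
A pose or a line that the arm cannot do raises bot.MotionError and nothing moves.
- bot.close_job(): hands the job in, once; it reports no verdict.
Readings, each from a call of its own:
- bot.get_clock(): time.
- bot.get_joint_pos(): joint angles.
- bot.get_qvel(): joint speeds.
- bot.get_effort(): joint torques, N m.
- bot.get_position(): TCP position.
- bot.get_eef_rot(): TCP orientation.
- bot.get_wrist_force(): force on the tool from outside, world axes, zero at the start.
- bot.get_torque(): the same for the moment, N m.
- bot.get_opening(): finger opening in m.
Only numpy, scipy, OpenCV 4.12 (cv2) and the standard library are available. Lean on these libraries where they do the work, as an engineer would, in place of code of your own. Each camera call takes 0.05 s, during which the arm holds its last target. There are 200 camera calls.

## Working session

There is one attempt and no reset: what is moved stays moved. The work goes in short steps, each a Python script; the robot and the scene stay as the last script left them, time stands still between calls to the robot, and variables do not carry over. Pictures are saved under pics/ and viewed, on a budget of 10 in all, crops included, one or two more only if the job needs it, and the job is handed in when it is done.

```bash
mkdir -p pics; ls; python3 - <<'E'
from plant import bot
import cv2,numpy as np
np.set_printoptions(precision=4,suppress=True)
for n in("side","top"):
    s=bot.snapshot(n); cv2.imwrite(f"pics/{n}0.png",s["color"][:,:,::-1])
    np.savez(f"{n}0.npz",**s); print(n,s["K"],s["distortion"],s["pose"])
print(bot.get_clock(),bot.get_position(),bot.get_eef_rot())
E
```

```text
pics
side [[438.068    0.     319.2411]
 [  0.     438.068  245.2884]
 [  0.       0.       1.    ]] [-0.0727  0.      0.      0.      0.    ] [[-0.8848  0.3878 -0.2583  0.8823]
 [ 0.466   0.7338 -0.4944  0.59  ]
 [-0.0022 -0.5578 -0.83    1.0866]
 [ 0.      0.      0.      1.    ]]
top [[457.4947   0.     321.2596]
 [  0.     457.4947 240.0235]
 [  0.       0.       1.    ]] [-0.0907  0.      0.      0.      0.    ] [[-0.016  -0.9915  0.1289  0.4125]
 [-0.9999  0.0153 -0.006   0.0243]
 [ 0.0039 -0.129  -0.9916  1.4462]
 [ 0.      0.      0.      1.    ]]
0.1 [ 0.2327 -0.5253  0.2387] [-1.3768  0.8977 -0.8958]
```

View pics/side0.png

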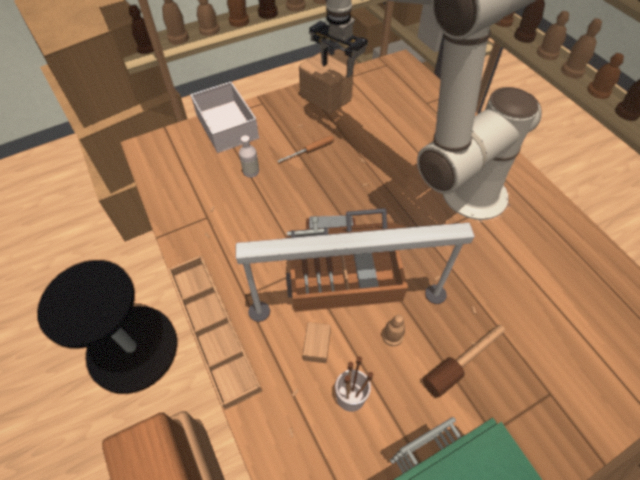

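View pics/top0.png

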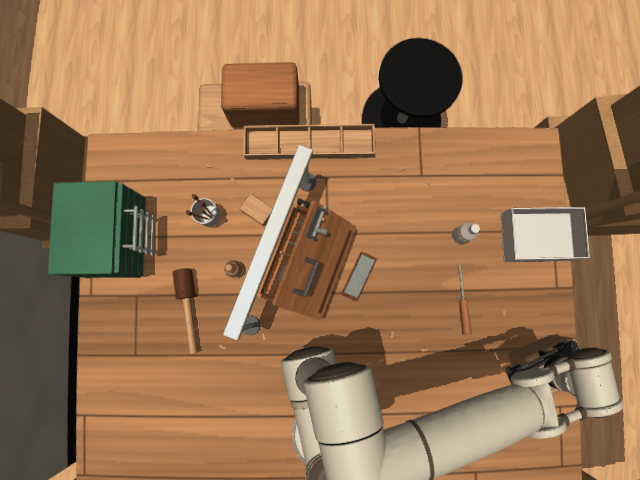

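```bash
python3 - <<'E'
import cv2
t=cv2.imread("pics/top0.png")[185:325,235:375]; cv2.imwrite("pics/tc.png",cv2.resize(t,None,fx=4.25,fy=4.25,interpolation=cv2.INTER_CUBIC))
t=cv2.imread("pics/side0.png")[200:320,275:435]; cv2.imwrite("pics/sc.png",cv2.resize(t,None,fx=5,fy=5,interpolation=cv2.INTER_CUBIC))
E
```

```text
(no output)
```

View pics/tc.png

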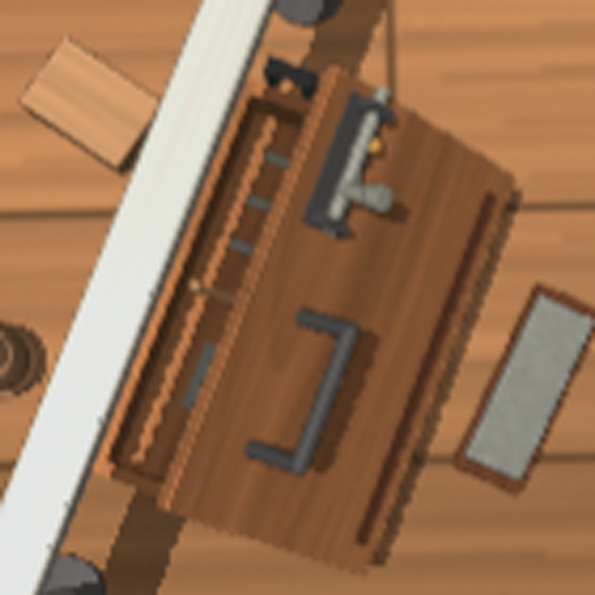

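View pics/sc.png

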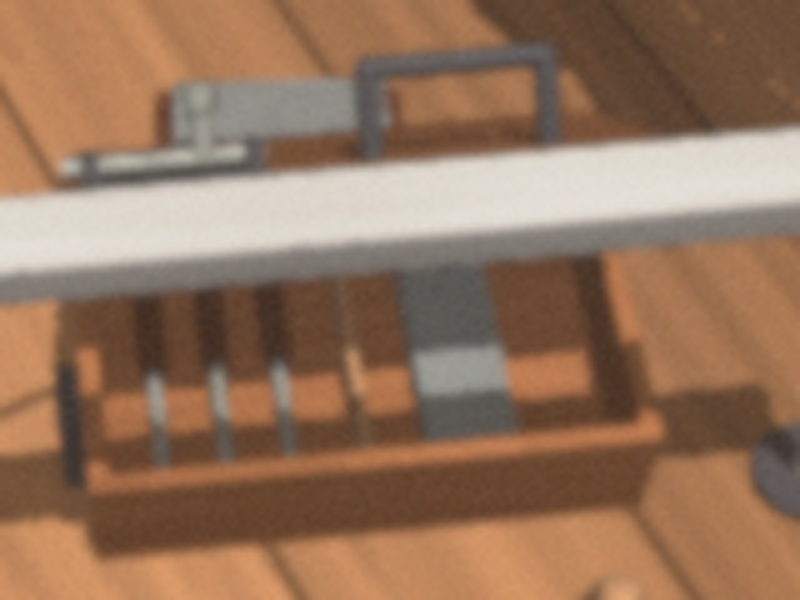

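```bash
cat > fit.py <<'E'
import numpy as np,cv2
from scipy.optimize import least_squares
from scipy.spatial.transform import Rotation as R
np.set_printoptions(precision=4,suppress=True)
cam={n:dict(np.load(f"{n}0.npz")) for n in("side","top")}
def proj(n,P):
    c=cam[n];M=np.linalg.inv(c["pose"])
    return cv2.projectPoints(np.atleast_2d(P).astype(float),cv2.Rodrigues(M[:3,:3])[0],M[:3,3],c["K"],c["distortion"])[0][:,0]
def chest(p,q): return np.r_[p[0],p[1],0]+R.from_euler('z',p[2]).apply(q)
def lid(p,q,th=None):
    th=p[3] if th is None else th
    return chest(p,np.array([-.1,0,.0805])+R.from_euler('y',-th).apply(q))
tc=lambda u,v:((np.array([u,v])+.5)/4.25-.5)+[235,185]
sc=lambda u,v:((np.array([u,v])+.5)/5-.5)+[275,200]
obs=[("top",lambda p:lid(p,[.15,.05,.057]),tc(323,397),1),
("top",lambda p:lid(p,[.165,-.075-p[4],.056]),tc(380,197),1),
("top",lambda p:lid(p,[.2,-.15,.012]),tc(343,70),1),
("top",lambda p:lid(p,[.2,.15,.012]),tc(183,510),1),
("top",lambda p:lid(p,[0,-.15,.012]),tc(516,183),.3),
("top",lambda p:lid(p,[0,.15,.012]),tc(368,572),.3),
("top",lambda p:chest(p,[.1,.15,.08]),tc(97,470),1),
("side",lambda p:chest(p,[.1,-.15,.08]),sc(90,492),1),
("side",lambda p:chest(p,[.1,.15,.08]),sc(662,436),1),
("side",lambda p:chest(p,[.1,-.15,0]),sc(98,557),.7),
("side",lambda p:chest(p,[.1,.15,0]),sc(640,502),.7),
("side",lambda p:lid(p,[.15,.05,.057]),sc(457,56),1),
("side",lambda p:lid(p,[.165,-.075-p[4],.056]),sc(203,90),1)]
if __name__=="__main__":
    r=lambda p:np.concatenate([w*(proj(n,f(p))[0]-o) for n,f,o,w in obs])
    s=least_squares(r,[.42,.05,1.1,.8,.005],x_scale=[.1,.1,.1,.1,.01],loss='soft_l1')
    print(s.x);print(s.fun.reshape(-1,2)); np.save("p.npy",s.x); p=s.x
    print("lamp ends top",proj("top",chest(p,[[.09,-.26,.31],[.09,.26,.31]])),"seen (304,147)(233,338)")
    print("lamp ends side",proj("side",chest(p,[[.09,-.26,.31],[.09,.26,.31]])),"seen (237,248)(470,232)")
    print("keeper",proj("top",chest(p,[.065,-.16,.11])), tc(292,78))
    print("pull",lid(p,[.15,.05,.057]),lid(p,[.15,.05,.057],0),"knob",lid(p,[.165,-.075-p[4],.058],0))
    for n,q in (("stone",(525,390)),): 
        print(tc(*q))
E
python3 fit.py
```

```text
[0.5294 0.0638 1.1967 0.8298 0.0023]
[[ 1.0212  0.5029]
 [ 0.5912  1.122 ]
 [-0.7733 -0.9431]
 [-3.3765  0.5207]
 [ 0.318  -0.4496]
 [ 0.2813  0.4765]
 [-1.1324  0.4508]
 [-0.1762 -0.1401]
 [ 0.0457 -0.5512]
 [-0.1391  0.2157]
 [-0.237   0.0884]
 [-0.8806  0.9894]
 [-0.5833 -0.3836]]
lamp ends top [[306.1349 146.506 ]
 [231.0369 338.3945]] seen (304,147)(233,338)
lamp ends side [[234.8444 249.2997]
 [471.432  227.3383]] seen (237,248)(470,232)
keeper [[303.9782 201.6983]] [303.3235 202.9706]
pull [0.4679 0.0441 0.2296] [0.5011 0.1286 0.1375] knob [0.6251 0.0961 0.1385]
[358.1471 276.3824]
```

```bash
sed -i '/tc(183,510)/d' fit.py; sed -i 's/^obs=\[/obs=[("top",lambda p:lid(p,[.15,.011,.057]),tc(347,328),.7),("top",lambda p:lid(p,[.15,.089,.057]),tc(300,466),.7),("side",lambda p:lid(p,[.15,.011,.057]),sc(368,60),.7),("side",lambda p:lid(p,[.15,.089,.057]),sc(547,50),.7),("side",lambda p:chest(p,[.07,-.26,.31]),[236.5,244],.5),\n/' fit.py
sed -i '/tc(323,397)\|sc(457,56)/{s/^(.*,$//;}' fit.py; sed -i 's/^("top",lambda p:lid(p,\[.15,.05,.057\]),tc(323,397),1),//' fit.py
python3 fit.py; python3 - <<'E'
import numpy as np,cv2
from fit import *
p=np.load("p.npy"); out=[]
for n,(x,y,w,h),f in(("top",(225,140,150,205),2.9),("side",(230,195,250,120),1.45)):
    im=cv2.imread(f"pics/{n}0.png")[y:y+h,x:x+w]; im=cv2.resize(im,None,fx=f,fy=f,interpolation=cv2.INTER_CUBIC)
    def L(a,c):
        q=(proj(n,a)-[x,y]+.5)*f-.5; cv2.polylines(im,[np.round(q*16).astype(np.int32)],False,c,1,cv2.LINE_AA,4)
    sq=lambda x0,x1,y0,y1,z:np.array([[x0,y0,z],[x1,y0,z],[x1,y1,z],[x0,y1,z],[x0,y0,z]])
    L(lid(p,sq(0,.2,-.15,.15,.012)),(0,255,0));L(lid(p,[[.15,.011,.012],[.15,.011,.057],[.15,.089,.057],[.15,.089,.012]]),(0,255,255))
    L(chest(p,sq(-.1,.1,-.15,.15,.08)),(255,0,0));L(chest(p,sq(.07,.11,-.26,.26,.31)),(0,0,255));L(chest(p,sq(.07,.11,-.26,.26,.28)),(0,0,255))
    L(lid(p,[[.165,-.075-p[4],.017],[.165,-.075-p[4],.058]]),(255,0,255)); out.append(im)
H=max(o.shape[0] for o in out)
cv2.imwrite("pics/ov.png",np.hstack([cv2.copyMakeBorder(o,0,H-o.shape[0],0,0,0) for o in out]))
E
```

```text
[0.529  0.0645 1.196  0.8314 0.003 ]
[[ 0.2487  2.2306]
 [ 0.719  -1.215 ]
 [ 1.1791  1.125 ]
 [-2.2324  0.6245]
 [-0.7139 -1.1468]
 [ 0.5198  1.0799]
 [-0.9098 -0.7823]
 [ 0.2567 -0.4012]
 [ 0.1988  0.5197]
 [-1.3921  0.5459]
 [ 0.0447 -0.0146]
 [ 0.2979 -0.3636]
 [ 0.007   0.3001]
 [-0.0711  0.2147]
 [-0.5842 -0.3418]]
lamp ends top [[305.9344 146.6491]
 [230.6943 338.5008]] seen (304,147)(233,338)
lamp ends side [[235.0997 249.4115]
 [471.7604 227.5686]] seen (237,248)(470,232)
keeper [[303.7814 201.8227]] [303.3235 202.9706]
pull [0.4675 0.0446 0.2297] [0.5008 0.1294 0.1375] knob [0.6254 0.0965 0.1385]
[358.1471 276.3824]
```

View pics/ov.png

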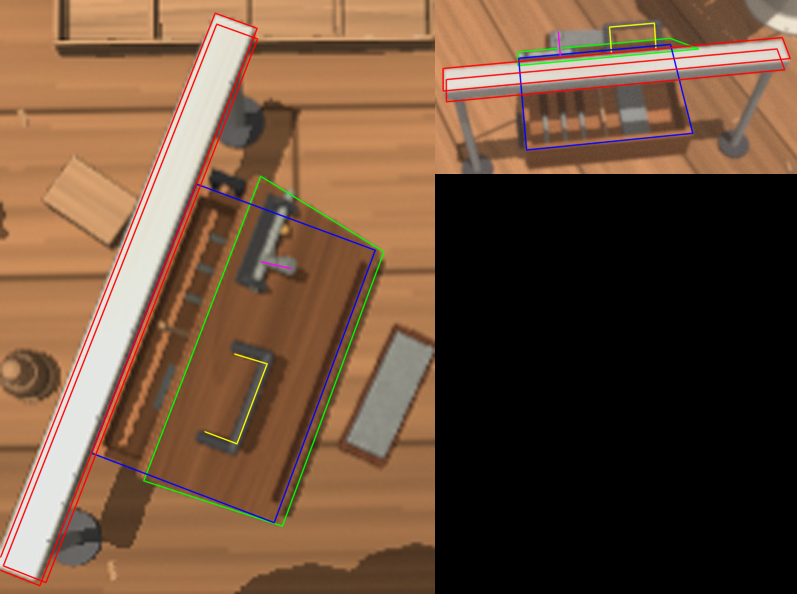

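```bash
sed -i 's/\.011,\.057\]/.005,.057]/g;s/\.089,\.057\]/.095,.057]/g' fit.py
python3 fit.py | head -1; python3 - <<'E'
import numpy as np,cv2
from fit import *
p=np.load("p.npy")
for n,(x,y,w,h) in(("top",(220,140,100,205)),("side",(230,220,250,60))):
    im=cv2.imread(f"pics/{n}0.png")[y:y+h,x:x+w]; hsv=cv2.cvtColor(im,cv2.COLOR_BGR2HSV)
    m=((hsv[...,2]>200)&(hsv[...,1]<30)).astype(np.uint8)
    k,l,st,c=cv2.connectedComponentsWithStats(m); i=1+st[1:,4].argmax()
    pts=np.argwhere(l==i)[:,::-1]+[x,y]; r=cv2.minAreaRect(pts.astype(np.float32))
    print(n,st[i],r,cv2.boxPoints(r).ravel())
    print(" model",proj(n,chest(p,[[a,b,.31] for a in(.07,.11) for b in(-.26,.26)])).ravel())
E
```

```text
[0.529  0.0646 1.1957 0.8302 0.003 ]
top [   4    5   88  194 2851] ((267.048583984375, 241.7962646484375), (14.324755668640137, 204.26698303222656), 21.549283981323242) [222.8731 334.1601 297.9006 144.1709 311.2241 149.4324 236.1966 339.4216]
 model [313.1968 149.2784 238.1856 341.4449 298.7289 144.0635 223.1204 335.537 ]
side [   7    4  236   34 3170] ((353.9490966796875, 239.8478546142578), (13.840134620666504, 236.02561950683594), 84.8826904296875) [235.7894 243.4816 470.8743 222.4292 472.1088 236.2142 237.0239 257.2665]
 model [235.0865 241.68   469.1006 220.4449 235.1391 257.2748 474.5298 234.9493]
```

```bash
cat > h.py <<'E'
from plant import bot
import numpy as np,cv2
from fit import chest,lid,R
p=np.load("p.npy"); Rc=R.from_euler('z',p[2])
def att(t,s):
    a=Rc.apply([np.sin(t),0,-np.cos(t)]); j=s*Rc.apply([np.cos(t),0,np.sin(t)])
    return R.from_matrix(np.c_[j,a,np.cross(j,a)]).as_rotvec(),a,s*j
def pull(th): return lid(p,[.15,.05,.057],th)
def snap(n,name,x,y,w,h,f):
    s=bot.snapshot(n); cv2.imwrite(f"pics/{name}.png",cv2.resize(s["color"][y:y+h,x:x+w,::-1],None,fx=f,fy=f,interpolation=cv2.INTER_CUBIC))
E
python3 - <<'E'
from h import *
print(R.from_rotvec(bot.get_eef_rot()).as_matrix())
for deg in (40,45,48,52):
  for s in(1,-1):
    rv,a,j=att(np.radians(deg),s)
    P=[pull(p[3])-.106*a,pull(p[3])-.006*a,pull(.4)-.006*a,pull(0)-.006*a,lid(p,[.169,-.055,.048],0)-.025*a,lid(p,[.169,-.095,.048],0)-.025*a, lid(p,[.169,-.055,.048],0)-.125*a]
    print(deg,s); 
    for q in P: print("  ",q,bot.ik(q,rv))
E
```

```text
[[ 0.4049 -0.0003  0.9144]
 [-0.9144  0.0016  0.4049]
 [-0.0016 -1.      0.0004]]
40 1
   [ 0.4425 -0.0185  0.3109] [-0.7735 -0.2641  1.999   0.6395  1.6919 -1.9835]
   [0.4661 0.0413 0.2343] [-0.6219 -0.1919  2.0957  0.6772  1.4686 -1.9703]
   [0.4869 0.0942 0.196 ] [-0.4836 -0.1177  2.1134  0.7213  1.3156 -1.9304]
   [0.4994 0.1258 0.1421] [-0.4011 -0.0012  2.1269  0.7721  1.1708 -1.9671]
   [0.5996 0.0937 0.1477] [-0.3828  0.2466  1.8383  0.7651  1.1892 -1.9242]
   [0.6368 0.079  0.1477] [-0.3823  0.3368  1.725   0.7589  1.2056 -1.9067]
   [0.576  0.0339 0.2243] [-0.5068  0.1147  1.82    0.707   1.3758 -1.9061]
40 -1
   [ 0.4425 -0.0185  0.3109] [-0.7735 -0.2641  1.999   0.6395  1.6919  1.1581]
   [0.4661 0.0413 0.2343] [-0.6219 -0.1919  2.0957  0.6772  1.4686  1.1713]
   [0.4869 0.0942 0.196 ] [-0.4836 -0.1177  2.1134  0.7213  1.3156  1.2112]
   [0.4994 0.1258 0.1421] [-0.4011 -0.0012  2.1269  0.7721  1.1708  1.1745]
   [0.5996 0.0937 0.1477] [-0.3828  0.2466  1.8383  0.7651  1.1892  1.2173]
   [0.6368 0.079  0.1477] [-0.3823  0.3368  1.725   0.7589  1.2056  1.2349]
   [0.576  0.
[... 2605 characters left out ...]
2.1256]
   [0.6354 0.0757 0.1439] [-0.4659  0.3967  1.7605  0.9575  1.2858 -2.0976]
   [0.5694 0.017  0.2055] [-0.6247  0.1963  1.8681  0.8776  1.4502 -2.1071]
52 -1
   [ 0.4369 -0.0328  0.2949] [-0.9017 -0.1745  2.0474  0.7679  1.7669  1.0001]
   [0.4658 0.0405 0.2334] [-0.7267 -0.123   2.1344  0.833   1.5537  1.0147]
   [0.4866 0.0934 0.1951] [-0.5909 -0.0529  2.1574  0.896   1.402   1.0219]
   [0.4991 0.125  0.1412] [-0.5079  0.0725  2.1652  0.9588  1.2673  0.9546]
   [0.5982 0.0903 0.1439] [-0.473   0.3106  1.8752  0.9615  1.2741  1.016 ]
   [0.6354 0.0757 0.1439] [-0.4659  0.3967  1.7605  0.9575  1.2858  1.044 ]
   [0.5694 0.017  0.2055] [-0.6247  0.1963  1.8681  0.8776  1.4502  1.0345]
```

```bash
cat >> h.py <<'E'
T=np.radians(46); RV,A,J=att(T,-1)
E
python3 - <<'E'
from h import *
bot.move_to(pull(p[3])-.106*A,RV)
bot.move_straight(pull(p[3])-.046*A)
print(bot.get_clock(),bot.get_position(),bot.get_wrist_force())
snap("top","t1",245,160,130,170,3.5)
snap("side","s1",280,160,180,120,4)
a,b=cv2.imread("pics/t1.png"),cv2.imread("pics/s1.png")
b=cv2.resize(b,(345,230)); c=np.zeros((595,800,3),np.uint8);c[:595,:455]=a[:595];c[:230,455:]=b;cv2.imwrite("pics/v1.png",c)
E
```

```text
2.6333 [0.4555 0.0138 0.262 ] [ 0.1086 -0.1073  0.0675]
```

View pics/v1.png

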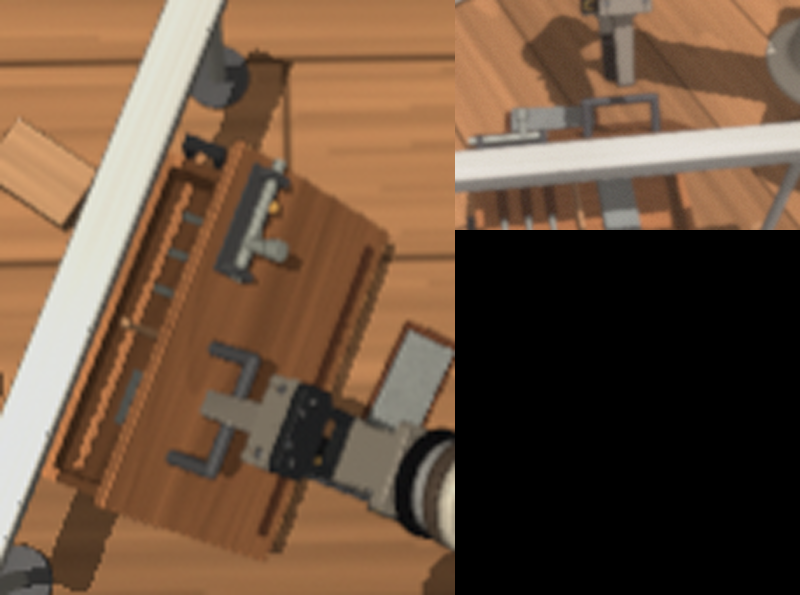

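The fingers stand before the middle of the bar (bar from about (250,357) to (213,470), finger crossing at (235,412)). I'll go in and grip.

```bash
python3 - <<'E'
from h import *
print(bot.move_straight(pull(p[3])-.004*A,rate=.06,stop_force=6),bot.get_position())
f0=bot.get_wrist_force(); print(f0)
bot.close_gripper(15); bot.pause(.2)
f=bot.get_wrist_force(); X,Y=Rc.apply([1,0,0]),Rc.apply([0,1,0])
print(bot.get_opening(),f,"jaw",(f-f0)@J,"app",(f-f0)@A,"y",(f-f0)@Y,bot.get_clock(),bot.get_torque())
snap("side","s2",280,160,180,120,4)
E
```

```text
False [0.4666 0.0421 0.2326]
[ 0.9313 -0.2972 -0.1986]
0.011611699931386506 [1.2038 4.8409 4.4914] jaw 6.764139157476287 app 0.252970094378649 y 1.628987350896336 4.975 [ 0.8668 -0.2684  0.0821]
```

View pics/s2.png

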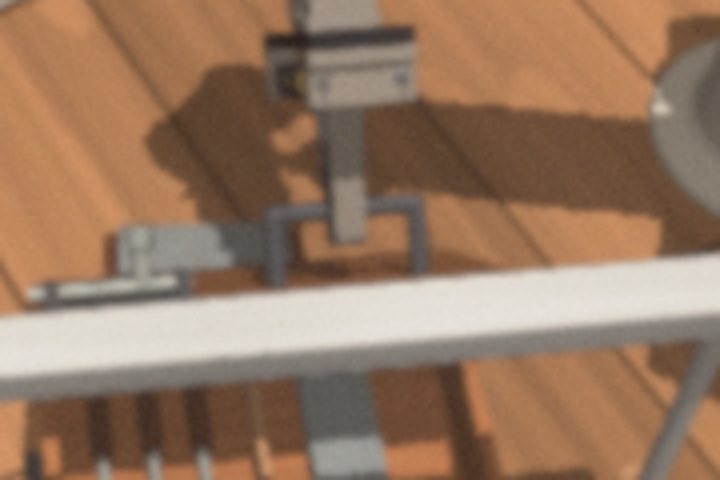

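```bash
cat > lower.py <<'E'
from h import *
import sys
def run(ths,off,rate=.05,stop=None):
    Y=Rc.apply([0,1,0])
    for th in ths:
        hit=bot.move_straight(pull(th)-.004*A+off*J,rate=rate,stop_force=stop)
        f=bot.get_wrist_force(); k=f@J
        print(f"{th:.2f} off {off*1e3:.1f}mm jaw {k:.1f} app {f@A:.1f} y {f@Y:.1f} t {bot.get_clock():.1f}",hit,f"open {bot.get_opening():.4f}")
        if abs(k)>30 or hit: break
        off+=np.clip(1.5e-4*k,-1e-3,1e-3)
    np.save("off.npy",off)
E
python3 - <<'E'
from lower import *
run([p[3],p[3],p[3]-.06,p[3]-.12,p[3]-.18],.0008)
E
```

```text
0.83 off 0.8mm jaw 3.8 app 0.5 y 0.8 t 5.3 False open 0.0115
0.83 off 1.4mm jaw 3.1 app -0.5 y 0.1 t 5.5 False open 0.0116
0.77 off 1.8mm jaw -1.3 app 5.8 y -3.0 t 5.9 False open 0.0117
0.71 off 1.6mm jaw -2.0 app 5.2 y -3.2 t 6.2 False open 0.0115
0.65 off 1.3mm jaw -0.9 app 4.7 y -4.3 t 6.6 False open 0.0114
```

```bash
python3 - <<'E'
from lower import *
run(p[3]-np.arange(.24,.73,.06),float(np.load("off.npy")))
snap("side","s3",280,160,180,120,4)
E
```

```text
0.59 off 1.2mm jaw 0.3 app 5.1 y -3.4 t 6.9 False open 0.0115
0.53 off 1.3mm jaw 0.5 app 4.4 y -4.9 t 7.2 False open 0.0113
0.47 off 1.3mm jaw 1.6 app 5.0 y -4.9 t 7.6 False open 0.0111
0.41 off 1.6mm jaw 1.0 app 4.9 y -5.5 t 7.9 False open 0.0110
0.35 off 1.7mm jaw 2.0 app 4.7 y -5.1 t 8.3 False open 0.0111
0.29 off 2.0mm jaw 1.7 app 4.7 y -4.6 t 8.6 False open 0.0115
0.23 off 2.3mm jaw 2.0 app 7.4 y -5.5 t 8.9 False open 0.0113
0.17 off 2.6mm jaw 1.5 app 6.5 y -6.6 t 9.3 False open 0.0110
0.11 off 2.8mm jaw 2.4 app 6.6 y -5.8 t 9.6 False open 0.0116
```

View pics/s3.png

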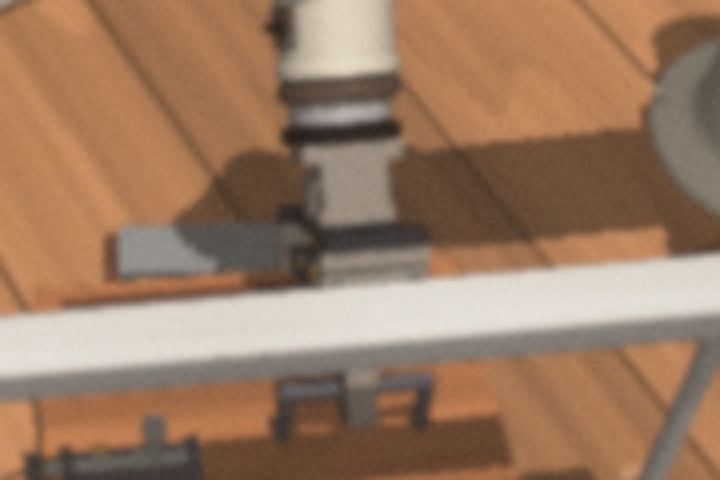

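The lid has followed the grip: pull at about (355,390) behind the lamp, bolt at (110,455), and a small gap left. Next I close the last part, stopping on contact.

```bash
python3 - <<'E'
from lower import *
off=float(np.load("off.npy"))
run([.08,.05,.03,.015,0,-.01,-.02,-.03,-.04],off,rate=.03,stop=8)
print(bot.get_position(), bot.get_wrist_force())
snap("side","s4",280,200,160,120,4.4)
snap("top","t4",230,165,130,150,3.9)
b=cv2.imread("pics/s4.png");a=cv2.imread("pics/t4.png")
c=np.zeros((585,800,3),np.uint8);c[:,:400]=a[:585,:400];c[:300,400:]=cv2.resize(b,(400,300));cv2.imwrite("pics/v4.png",c)
E
```

```text
0.08 off 3.2mm jaw 1.9 app 6.4 y -6.2 t 10.0 False open 0.0111
0.05 off 3.5mm jaw -0.2 app 6.0 y -7.5 t 10.3 False open 0.0116
0.03 off 3.4mm jaw 0.8 app 6.7 y -6.0 t 10.6 False open 0.0114
0.01 off 3.5mm jaw 1.2 app 5.5 y -6.8 t 10.8 False open 0.0117
0.00 off 3.7mm jaw 1.0 app 4.2 y -6.5 t 11.1 False open 0.0111
-0.01 off 3.9mm jaw -1.1 app 3.9 y -6.0 t 11.3 False open 0.0113
-0.02 off 3.7mm jaw 1.0 app 3.5 y -5.8 t 11.6 False open 0.0111
-0.03 off 3.9mm jaw 0.9 app -1.0 y -3.9 t 11.8 False open 0.0114
-0.04 off 4.0mm jaw 1.0 app -12.8 y 1.6 t 12.1 False open 0.0113
[0.5016 0.1312 0.138 ] [-4.6288 -7.3277  9.6671]
```

View pics/v4.png

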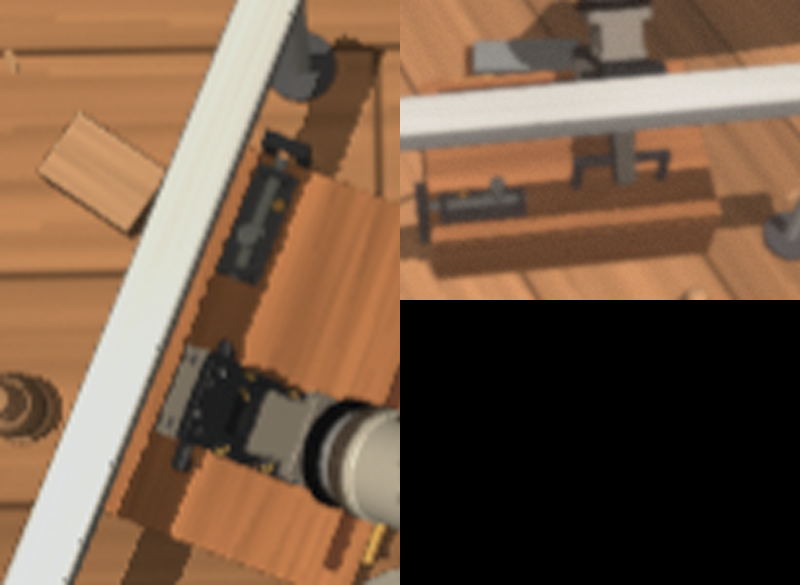

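The lid is down: contact force jumped to 13 N and the lid lies flat on the rim. Opening fully here would drive the lower finger into the lid (it would reach about 60 mm below the bar, with only 45 mm free). So I'll ease the grip to 3 N and slide back off the bar first, checking that the lid doesn't follow.

```bash
python3 - <<'E'
from h import *
bot.close_gripper(3); bot.pause(.1)
q=bot.get_position(); f=bot.get_wrist_force(); print("3N",f@A,f@J,bot.get_opening())
for d in (.003,.006,.009,.012):
    bot.move_straight(q-d*A,rate=.03); f=bot.get_wrist_force(); print(d,"app",f@A,"jaw",f@J,bot.get_opening())
print(bot.get_clock())
snap("side","s5",280,230,160,60,5)
a=cv2.resize(cv2.imread("pics/s4.png")[132:396],(800,300));cv2.imwrite("pics/v5.png",np.vstack([a,cv2.imread("pics/s5.png")]))
E
```

```text
3N -3.8869179435339185 2.6819326178318206 0.011632280776450512
0.003 app -0.7267660410730153 jaw 2.620945602143974 0.011945232426799055
0.006 app -0.8382982781467014 jaw 3.0856699954853575 0.011675863146921343
0.009 app 0.06114546378472838 jaw 2.9701654028608675 0.01159595714544503
0.012 app -1.3097081458424649 jaw 2.9744554172999234 0.011780084620614141
13.4833
```

View pics/v5.png

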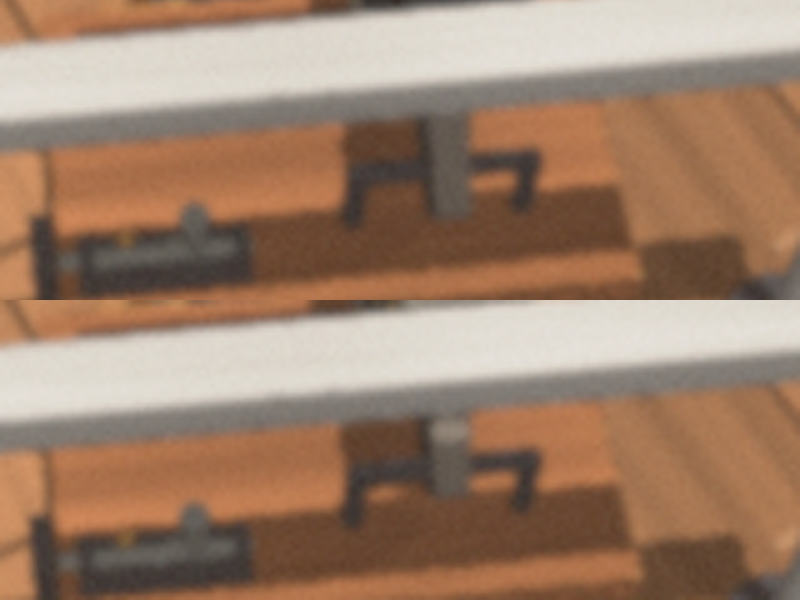

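The lid didn't move (bolt knob at (194,212) in both strips) while the fingertips slid up by 12 mm. Next: slide clear and locate the knob at its known height.

```bash
python3 - <<'E'
from h import *
from fit import proj,cam
q=bot.get_position(); bot.move_straight(q-.06*A,rate=.06); bot.close_gripper(15)
f=bot.get_wrist_force();print("free f",f,f@A,bot.get_opening(),bot.get_clock(),bot.get_position())
def ray(n,uv,z):
    c=cam[n];u=cv2.undistortPoints(np.array([[uv]],float),c["K"],c["distortion"])[0,0]
    d=c["pose"][:3,:3]@np.r_[u,1];o=c["pose"][:3,3];return o+d*(z-o[2])/d[2]
tolid=lambda w:Rc.inv().apply(w-np.r_[p[0],p[1],0])-[-.1,0,.0805]
for n,uv,z in (("side",(194/5+280-.4,211/5+230-.4),.1385),("top",(252/3.9+230-.4,232/3.9+165-.4),.1385),
  ("side",(358/5+280-.4,163/5+230-.4),.1375),("side",(529/5+280-.4,157/5+230-.4),.1375)):
    print(n,tolid(ray(n,uv,z)))
E
```

```text
free f [ 0.0313  0.3453 -0.5271] 0.6055415590395312 0.0003387683930710812 14.9 [0.4823 0.0838 0.1873]
side [ 0.1642 -0.0794  0.058 ]
top [ 0.1644 -0.0834  0.058 ]
side [0.1447 0.0067 0.057 ]
side [0.1509 0.094  0.057 ]
```

```bash
python3 - <<'E'
from h import *
Y=Rc.apply([0,1,0])
tcp=lambda y,d=0:lid(p,[.168,y,.0485],0)-(.025+d)*A
bot.move_straight(tcp(-.046,.09),rate=.12)
print("in",bot.move_straight(tcp(-.046),rate=.08,stop_force=5),bot.get_wrist_force())
yy=lambda:Rc.inv().apply(bot.get_position()-np.r_[p[0],p[1],0])[1]
f0=bot.get_wrist_force()
for y in np.arange(-.052,-.108,-.004):
    hit=bot.move_straight(tcp(y),rate=.03,stop_force=14); f=bot.get_wrist_force()
    print(f"{y:.3f} at {yy():.4f} fy {(f-f0)@Y:.1f} {hit} t {bot.get_clock():.1f}")
    if hit or (f-f0)@Y>15: break
E
```

```text
in False [-0.1916  0.2952  0.2796]
-0.052 at -0.0524 fy -0.5 False t 17.5
-0.056 at -0.0562 fy -0.8 False t 17.8
-0.060 at -0.0602 fy -0.8 False t 18.1
-0.064 at -0.0642 fy -0.4 False t 18.4
-0.068 at -0.0683 fy -1.0 False t 18.6
-0.072 at -0.0723 fy -0.1 False t 18.9
-0.076 at -0.0763 fy -0.5 False t 19.2
-0.080 at -0.0797 fy 0.8 False t 19.5
-0.084 at -0.0845 fy 0.4 False t 19.8
-0.088 at -0.0888 fy 0.2 False t 20.1
-0.092 at -0.0924 fy -0.5 False t 20.3
-0.096 at -0.0941 fy 6.8 False t 20.6
-0.100 at -0.0940 fy 3.5 True t 20.8
```

```bash
python3 - <<'E'
from h import *
snap("side","s6",280,230,120,60,6.6)
snap("top","t6",260,175,90,65,8)
a=cv2.imread("pics/s6.png")[:300,:792];b=cv2.resize(cv2.imread("pics/t6.png"),(415,300))
c=np.zeros((600,792,3),np.uint8);c[:a.shape[0],:a.shape[1]]=a;c[300:,:415]=b;cv2.imwrite("pics/v6.png",c)
E
```

View pics/v6.png

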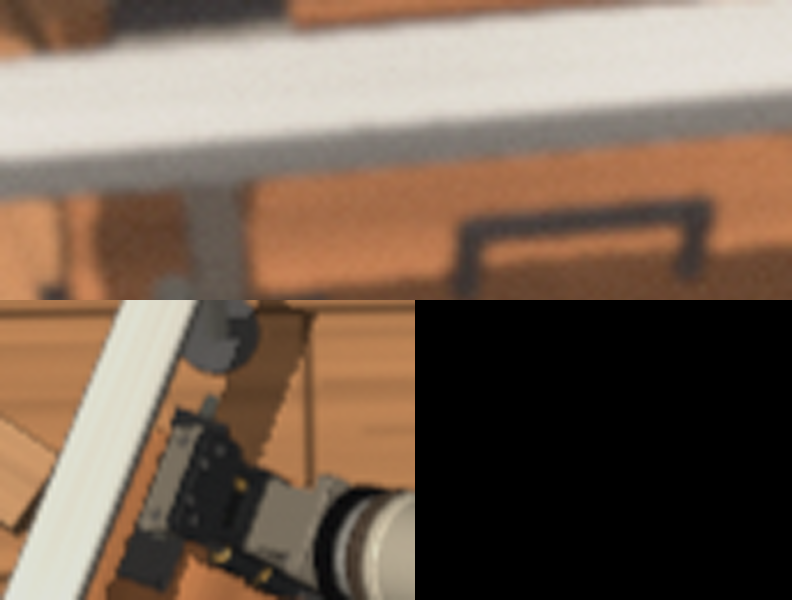

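The knob (172,285) sits against the finger, and the rod end now shows beyond the keeper (210,405). One more firm push, then I'll withdraw and check.

```bash
python3 - <<'E'
from h import *
from fit import cam
Y=Rc.apply([0,1,0]); yy=lambda:Rc.inv().apply(bot.get_position()-np.r_[p[0],p[1],0])[1]
q=bot.get_position()
print(bot.move_straight(q-.008*Y,rate=.02,stop_force=18),yy(),bot.get_wrist_force()@Y)
bot.move_straight(q+.012*Y,rate=.06); print(bot.get_wrist_force())
bot.move_straight(q+.012*Y-.12*A,rate=.15)
bot.move_straight(bot.get_position()+np.r_[-.03,-.09,.08],rate=.2); bot.pause(.5)
print(bot.get_clock(),bot.get_position())
snap("side","s7",275,215,170,95,4.7); snap("top","t7",225,165,150,130,2.3)
snap("side","s7z",285,255,70,42,6.5)
a=cv2.imread("pics/s7.png");b=cv2.imread("pics/t7.png")[:,:344];z=cv2.imread("pics/s7z.png")[:,:455]
c=np.zeros((600,800,3),np.uint8);h=min(a.shape[0],600-299);c[:h,:a.shape[1]]=a[-h:];c[h:h+299,:344]=b[:600-h];hz=z.shape[0];c[h:h+hz,345:800]=z
cv2.imwrite("pics/v7.png",c);print(h)
E
```

```text
True -0.0941565399637232 1.9397248070284063
[ 0.7976 -0.0917 -0.5873]
23.8083 [ 0.562  -0.0878  0.3078]
301
```

View pics/v7.png

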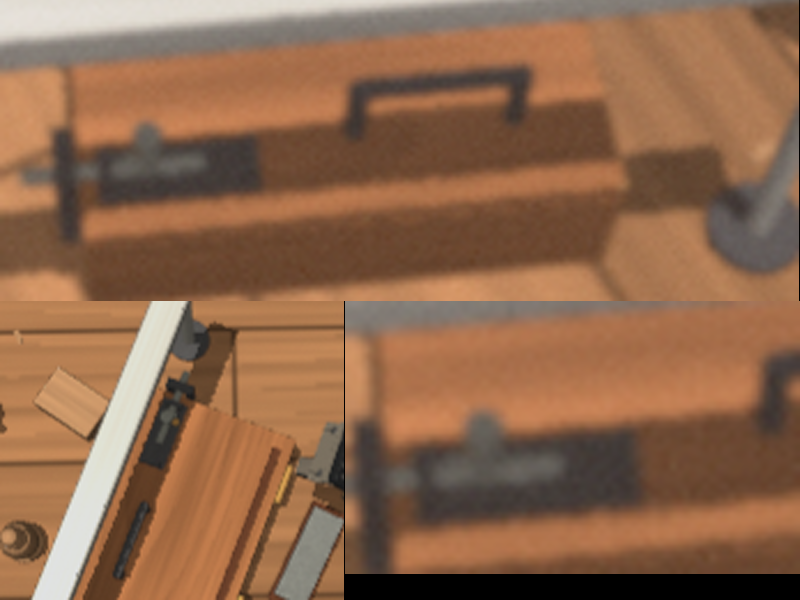

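```bash
python3 - <<'E'
from h import *
from fit import cam
c=cam["side"];uv=(139.5/6.5+285-.4,119/6.5+255-.4)
u=cv2.undistortPoints(np.array([[uv]]),c["K"],c["distortion"])[0,0];d=c["pose"][:3,:3]@np.r_[u,1];o=c["pose"][:3,3]
print(Rc.inv().apply(o+d*(.1385-o[2])/d[2]-np.r_[p[0],p[1],0])-[-.1,0,.0805])
f=cv2.absdiff(cv2.imread("pics/side0.png"),bot.snapshot("side")["color"][:,:,::-1]).max(2)
for n,(x,y,w,h) in dict(mallet=(420,320,90,80),figure=(378,312,30,35),offcut=(298,318,35,45),pot=(330,355,45,55),bottle=(235,135,28,42),gouge=(275,138,60,28)).items(): print(n,(f[y:y+h,x:x+w]>40).sum())
E
```

```text
[ 0.1639 -0.1105  0.058 ]
mallet 0
figure 0
offcut 0
pot 0
bottle 0
gouge 365
```

```bash
python3 - <<'E'
from plant import bot
print(bot.get_wrist_force(),bot.get_clock()); bot.close_job()
E
```

```text
[-0.12107404  0.11199734  0.01021234] 24.0083
the job is handed in; nothing more can be done
```

The lid is shut and the bolt is home in its keeper. I handed the job in at 24.0 s of the allowed 48 s.

**What I did:**
- **Lid:** I gripped the pull with the tool tilted 46° from the hinge side and lowered the lid in small steps until a 13 N contact showed it was on the rim. I then eased the grip to 3 N and slid the fingers off the bar. Pictures before and after the first 12 mm showed the lid had not moved.
- **Bolt:** I pushed the knob towards the keeper with closed fingers until it stopped. A second push, set to stop at 18 N, moved it no further.

**Last checks:**
- **Bolt:** After I withdrew, the knob measured y = -110.5 mm against -111 mm for fully home. The rod end shows beyond the keeper.
- **Robot:** It was clear of everything, with a wrist force of about 0.2 N.
- **Bench:** The mallet, figure, offcut, pot and bottle showed no change between the first and last side pictures. I judged the lamp and the sharpening stone by eye only; both looked undisturbed.

**Checks that did not agree or were incomplete:**
- **Detent:** I did not see its roughly 4 N in the force readings between moves. "Home" rests on the hard stop and the knob position.
- **Gouge:** Its area in the side picture did change. I put this down to the arm's shadow moving away, as the path kept well above it, but I did not check further.
- **Pictures:** I viewed 12, two over the budget of 10.

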